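Feed the pilot of a countertop gas ring

ROBOT

A 7-joint arm with a two-finger parallel gripper is mounted at the origin on the work surface. World frame = base frame: x ahead of the robot, y to its left, z up, the work surface at z = 0. Lengths are in m, angles in rad, forces in N, time in s.
With the tool pointing down it reaches from about 0.35 to 0.9 m from the base axis. Payload 8.1 kg.
Tool frame: the origin (TCP) lies between the finger pads; the fingertips stand 25 mm ahead of it and the grasp point (between the pads) lies 6 mm ahead of it; z points along the fingers, y is the direction in which the jaws open and shut (so a half turn about z gives the same grasp; the last joint's range is limited). The gripper opens to 92 mm and grips with 3 to 60 N. Pads are 19 mm wide; open, the fingers measure 130 mm over their backs; the gripper's body (75 mm by 190 mm) begins 47 mm behind the grasp point.
Start: joints at [-0.103, 0.434, 0.025, 1.573, -0.012, 1.134, -0.075], TCP at [0.625, -0, 0.252] pointing down, gripper open.
Joint ranges: [-2.62, 2.62], [-0.44, 2.09], [-1.27, 1.32], [0.08, 2.57], [-1.32, 4.46], [0.12, 2], [-2.74, 2.74]. Speed limits (rad/s): [2.22, 2.22, 3.01, 3.01, 3.14, 3.14, 3.14].

INTERFACE

Orientations are given as a rotation vector (axis times angle).
In Python, from cell import * gives the robot as it stands.
- The arm moves only by the shell command python3 -m jog 'ROWS' [FORCE]. ROWS is JSON, one flat list of numbers, 5 for each row, row after row: the finger opening in mm, from 0 to 91.8, then the shift along the tool's x, y, z in units of 40 mm (1.0 is 40 mm), then the turn about the tool's z in units of 6 degrees (1.0 is 6 degrees). A call has 1 to 20 rows; each row shifts and turns the pose as measured when the row begins, along the tool's axes as they then stand; what a row does not reach is not made up. A row lasts 1/12 s, in which the tool goes at most 41.7 mm and 7.16 degrees, less where a joint would pass 70% of its speed; a pose out of reach is approached as far as the arm can. A call is refused whole if a number of a shift passes 1 or a number of a turn 1, either way. A call with a gripper value outside its range is refused whole. The fingers move at their own pace and stop on an object; FORCE is the grip in N (left out, the last holds). Time passes only in rows, so rows that do not move let the fingers close. It gives the time, the measured TCP pose, the force and the opening at its end, in the units of the state.
- observe(): the state, without advancing time (a new reading comes with each control period).
- get_image(name): name is "scene" or "side" or "wrist"; returns the picture (400x640x3 uint8, red, green, blue); there is no depth.
- camera_params(name): a dict with "intrinsics" (3x3 intrinsics, pixels), "dist_coeffs" ([k1, k2, p1, p2, k3] as OpenCV has them; the pictures are not rectified), "xyz" and "orientation" of the camera in the world. Camera axes: x right, y down, z forward; pixel columns grow to the right and rows downward; lengths in m; the calibration is good to about 2 mm. A picture is of the moment at which its call begins: read the wrist's pose just before it. camera_params takes no time and is no camera call; for the wrist camera it gives the pose at the moment of the call.
- sign_off(): hands the job in, once; it reports no verdict.
The state is a dict: "clock": time; "joints": joint angles; "dq": joint speeds; "joint_efforts": joint torques, N m; "position": TCP position; "ee_rot": TCP orientation; "force": force on the tool from outside, world axes, zero at the start; "ft_torque": the same for the moment, N m; "width": opening from 0.0 (shut) to 1.0 (fully open).
Only numpy, scipy, OpenCV 4.12 (cv2) and the standard library are available. Lean on these libraries where they do the work, as an engineer would, in place of code of your own. Each camera call takes 0.05 s, during which the arm holds its last target. There are 200 camera calls.

TASK

Get the gas ring ready for the cook to light its pilot: turn the lever of the gas valve to half open (45 degrees, the middle thick mark under the lever), let go of it, then press the round spring button about half way down (10 mm of its 20 mm travel) and keep it there. Never push the button all the way down, and leave the tub, the jug and the shaker where they are. The program finishes while still holding the button half way down with the fingers, and the valve half open.

Things in the scene. Friction and masses are not known exactly. Their poses are not given: they have to be found in the camera images.
- hob: Countertop gas ring, fixed: an aluminium control plinth 160 x 440 mm, 40 mm high, with the pan support (80 mm high) beyond it. Origin at the centre of the plinth's underside, y along the plinth, z up. The valve stands on one end of the plinth and the button on the other, either way round, 200 to 260 mm apart.
- valve_axis (a point): On the vertical turning axis of the ball valve, at its lever's mid-height (104 mm above the counter). z up; the valve's steel pipe (22 mm thick, 110 mm between its feet, pipe top 78 mm above the counter) runs along y. A round index plate, radius 36 mm, under the lever: thin mark closed, thick mark half open, thin mark fully open. The valve sits at the left or right end of the plinth.
- lever_grip (a point): Grip point of the valve lever: 90 mm out from valve_axis, at the same height (104 mm above the counter), near the middle of a level black plastic sleeve 74 mm long, 20 mm wide, 14 mm thick; the lever ends 125 mm from the axis. -x points outwards along the lever. Free space on both sides, and 57 mm below the sleeve down to the plinth.
- valve_lever (a joint): Valve opening in rad. 0 = closed: lever along -x of valve_axis, square to the pipe, roughly towards the robot. Grows as the lever turns anticlockwise seen from above; half open = 0.785; 1.571 = fully open, lever along the pipe (-y of valve_axis). Starts between 0 and 0.35. About 0.15 N m of friction holds it where it is left.
- button_top (a point): Centre of the flat top of the round black push button, 112 mm above the counter when released; it goes down with the button. The cap has 40 mm diameter and is 12 mm thick, on a stem over a grey box 64 x 64 mm whose steel collar (44 mm diameter) is 76 mm above the counter. z is up.
- pilot_button (a joint): How far the button is pressed straight down, in m: 0 = released, 0.020 = fully down on its stop. Its spring pushes back with 3 N at the start of the travel, growing 0.5 N per mm: 8 N half way (10 mm), 13 N fully down. It springs back up when let go.
- tub: Lidded food tub, 140 x 110 mm, 77 mm high, loose on the counter beside the plinth; origin at the centre of its underside. A bystander.
- jug: Clear plastic mug-shaped jug, 90 mm diameter, 120 mm high, with a handle, loose on the counter beside the plinth; origin at the centre of its underside. A bystander.
- shaker: Steel shaker jar, 48 mm diameter, 85 mm high, loose on the counter beside the plinth; origin at the centre of its underside. A bystander.

How it is judged:
On the way, in this order (a step that is already met when the one before it is completed fails the run):
1. the valve lever stands at half open and has been let go, with the button still up (value of joint valve_lever between 0.665 and 0.905 rad and contact force between the fingers and valve_lever below 0.2 N and value of joint pilot_button below 0.003 m), for 0.2 s.
2. the button is held half way down by the fingers (value of joint valve_lever between 0.665 and 0.905 rad and value of joint pilot_button between 0.0065 and 0.0135 m and contact force between the fingers and pilot_button above 3 N), for 0.3 s.
At the end, for the whole second after the job is handed in: The valve lever is at 0.785 +- 0.12 rad (45 +- 7 degrees) and the fingers hold the button, at rest, 6.5 to 13.5 mm down against its spring (more than 3 N on it) (all of step 2 and velocity of joint pilot_button between -0.01 and 0.01 m/s); the arm keeps its last pose, push and grip.
It fails at once if the button is pushed all the way down (past 17.5 mm) (value of joint pilot_button above 0.0175 m).
It fails at once if the tub is moved by more than 30 mm or tipped over (distance of tub from where it was at the start of the episode above 0.03 m or angle between tub's own z axis and vertical above 0.5 rad).
It fails at once if the jug is moved by more than 30 mm or tipped over (distance of jug from where it was at the start of the episode above 0.03 m or angle between jug's own z axis and vertical above 0.5 rad).
It fails at once if the shaker is moved by more than 30 mm or tipped over (distance of shaker from where it was at the start of the episode above 0.03 m or angle between shaker's own z axis and vertical above 0.5 rad).
It also fails if it takes over 45 s, if anything falls off the work surface, if the arm or the gripper's body presses on something with over 40 N, if the wrist force passes 120 N, or if a joint passes its speed limit or range.

## Working session

There is one attempt and no reset: what is moved stays moved. The work goes in short steps, Python scripts to look and compute and a shell command to move; the robot and the scene stay as the last step left them, time stands still between calls to the robot, and variables do not carry over. Pictures are saved under pics/ and viewed, about 8 in all and at most 12, crops included, and the job is handed in when it is done.

```bash
mkdir -p pics; cat > h.py <<'E'
from cell import *
import numpy as np, cv2
from scipy.spatial.transform import Rotation as R
def snap(n,f):
    p=camera_params(n); im=get_image(n); cv2.imwrite('pics/'+f,im[:,:,::-1]); return im,p
def Rm(o):
    o=np.array(o,float); return R.from_rotvec(o).as_matrix() if o.size==3 else (o if o.shape==(3,3) else R.from_quat(o).as_matrix())
def ray(p,uv):
    q=cv2.undistortPoints(np.array([[uv]],float),np.array(p['intrinsics'],float),np.array(p['dist_coeffs'],float))[0,0]
    return np.array(p['xyz']),Rm(p['orientation'])@np.array([q[0],q[1],1.])
def plane(p,uv,z):
    c,d=ray(p,uv); return c+d*(z-c[2])/d[2]
E
python3 - <<'E'
from h import *
for n in('scene','side'):
    im,p=snap(n,n+'0.png'); print(n,p)
print(observe())
E
```

```text
scene {'intrinsics': array([[365.24410015,   0.        , 316.41837633],
       [  0.        , 365.24410015, 196.47059214],
       [  0.        ,   0.        ,   1.        ]]), 'dist_coeffs': array([0.0052984, 0.       , 0.       , 0.       , 0.       ]), 'xyz': array([ 0.84867178, -0.45331603,  0.73983898]), 'orientation': array([-2.37410338, -0.63550157,  0.25552041])}
side {'intrinsics': array([[514.64292571,   0.        , 319.02048442],
       [  0.        , 514.64292571, 194.94468173],
       [  0.        ,   0.        ,   1.        ]]), 'dist_coeffs': array([-0.13306421,  0.        ,  0.        ,  0.        ,  0.        ]), 'xyz': array([ 0.50183499, -1.05156023,  0.8312333 ]), 'orientation': array([-2.16835903,  0.06743795, -0.05813292])}
{'clock': 0.1, 'joints': array([-0.10260499,  0.43514671,  0.02496967,  1.57399727, -0.01161519,
        1.134014  , -0.07508914]), 'dq': array([ 0.00092359, -0.00311108, -0.00148066, -0.00201548,  0.00139795,
        0.00056527,  0.00035739]), 'joint_efforts': array([ 2.76666542e-03, -6.69124532e+01,  9.87763703e-01, -3.15145969e+01,
       -6.05509384e-02,  3.73947364e-02,  1.19628339e-04]), 'position': array([ 6.24574515e-01, -3.98248182e-05,  2.51030896e-01]), 'ee_rot': array([-2.22085272e+00, -2.22072759e+00,  1.69818904e-03]), 'force': array([0.02614396, 0.11814539, 0.20098075]), 'ft_torque': array([-0.07918383, -0.02898389, -0.01474931]), 'width': 0.9971416483341744}
```

View pics/scene0.png

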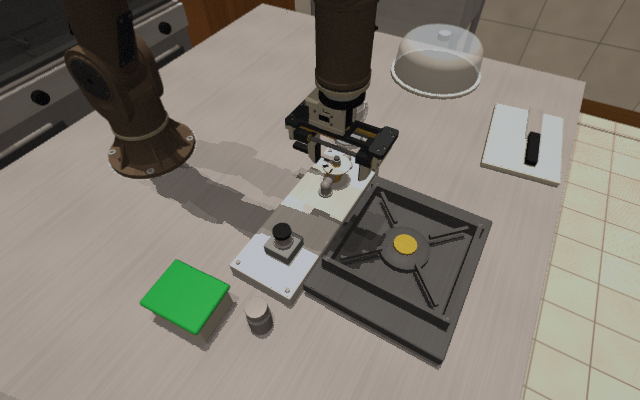

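View pics/side0.png

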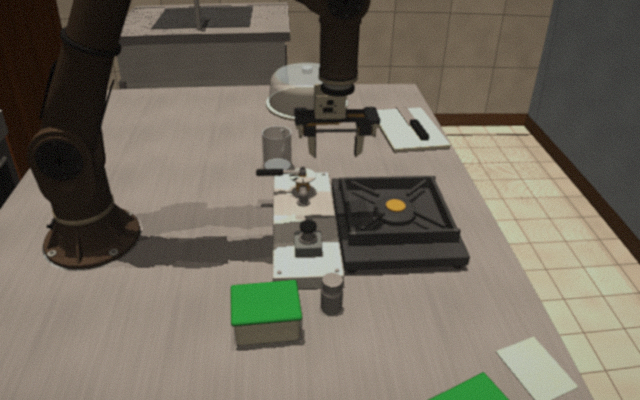

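The side view shows the button at about (308,227), the valve hub at about (303,173), and the lever pointing to the robot, ending at about (257,172). The jug is at (277,150), the tub at (266,310) and the shaker at (332,292).

```bash
python3 - <<'E'
from h import *
im=cv2.imread('pics/side0.png'); s=camera_params('side'); c=camera_params('scene')
cv2.imwrite('pics/sidecrop.png',cv2.resize(im[120:290,230:350],None,fx=3.5,fy=3.5,interpolation=cv2.INTER_CUBIC))
for n,uv,z in [('button',(308,226),.112),('hub',(303,173),.104),('leverend',(257,172),.104),('jugtop',(277,133),.12),('shakertop',(333,280),.085),('corner near',(279,276),.04),('corner far',(275,175),.04)]:
    print(n,plane(s,uv,z).round(3))
print('scene button',plane(c,(282,231),.112).round(3))
# dark mask of sleeve
m=(im.max(2)<60).astype(np.uint8)
n,l,st,ce=cv2.connectedComponentsWithStats(m)
for i in range(1,n):
    x,y,w,h,a=st[i]
    if a>20 and 240<ce[i][0]<340 and 150<ce[i][1]<260: print(st[i],ce[i],plane(s,ce[i],.108).round(3))
E
```

```text
button [ 0.554 -0.124  0.112]
hub [0.554 0.118 0.104]
leverend [0.431 0.129 0.104]
jugtop [0.485 0.322 0.12 ]
shakertop [ 0.598 -0.275  0.085]
corner near [ 0.485 -0.209  0.04 ]
corner far [0.477 0.214 0.04 ]
scene button [ 0.557 -0.119  0.112]
[257 169  26   7 135] [269.46666667 171.88888889] [0.464 0.122 0.108]
[300 196   8   8  42] [303.38095238 199.14285714] [ 0.549 -0.01   0.108]
[300 219  16  22 262] [307.82824427 229.29770992] [ 0.553 -0.131  0.108]
[296 249  26   7 171] [308.29824561 252.0877193 ] [ 0.55  -0.21   0.108]
```

View pics/sidecrop.png

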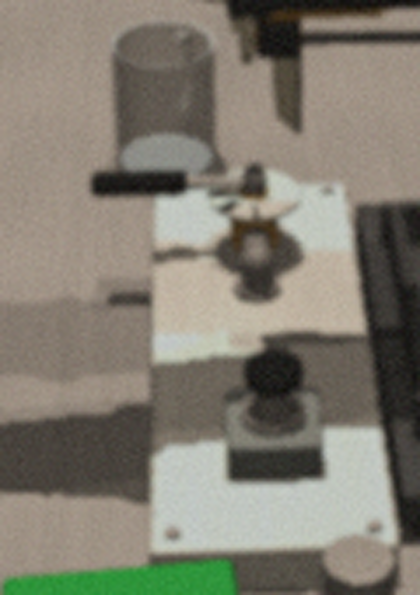

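```bash
python3 -m jog '[0,0.68,-0.63,0,0, 0,0.68,-0.63,0,0, 0,0.68,-0.63,0,0, 0,0.68,-0.63,0,0, 0,0.68,-0.63,0,0, 0,0.68,-0.63,0,0, 0,0.68,-0.63,0,0, 0,0,0,0,-0.94, 0,0,0,0,-0.94, 0,0,0,0,-0.94, 0,0,0,0,-0.94, 0,0,0,0,-0.94, 0,0,0,0,-0.94, 0,0,0,0,-0.94, 0,0,0,0,-0.94, 0,0,0,0,0]' 20
python3 - <<'E'
from h import *
im,p=snap('wrist','w1.png'); print(p); o=observe(); print(o['position'],o['ee_rot'],o['width'],Rm(o['ee_rot']).round(3))
E
```

```text
clock: 1.43
position: [0.4348, 0.1972, 0.2449]
ee_rot: [-1.142, -2.919, 0.016]
force: [-1.1, -0.2, 0.0]
width: 0.004
{'intrinsics': array([[314.12836835,   0.        , 320.43671877],
       [  0.        , 314.12836835, 197.83721044],
       [  0.        ,   0.        ,   1.        ]]), 'dist_coeffs': array([-0.01481762,  0.        ,  0.        ,  0.        ,  0.        ]), 'xyz': array([0.37550256, 0.25404081, 0.37737951]), 'orientation': array([2.61371616, 1.14690073, 0.15925219])}
[0.43478094 0.19721538 0.24483372] [-1.15051108 -2.91516937  0.01566705] 0.00889306441244225 [[-0.73   0.683 -0.011]
 [ 0.683  0.73  -0.007]
 [ 0.003 -0.012 -1.   ]]
```

View pics/w1.png

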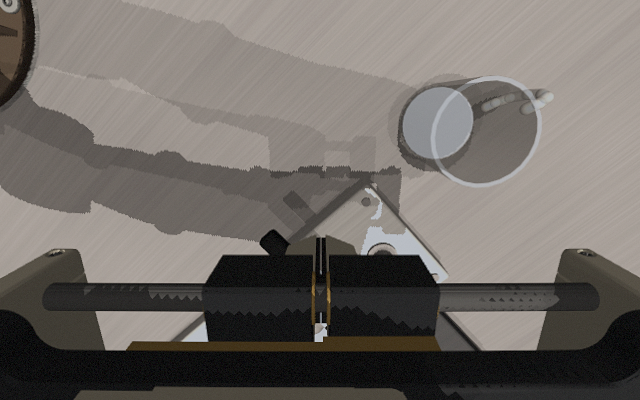

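The wrist view shows the lever's black end at about (268,241), with the jug well off to the upper right at (485,130). The fingers hide the hub, so I'll look for it with the fixed cameras.

```bash
python3 - <<'E'
from h import *
p=camera_params('wrist')
for uv in [(262,238),(274,231),(268,235)]: print('wrist lever end',plane(p,uv,.108).round(3))
a,_=snap('scene','s1.png'); b,_=snap('side','d1.png')
A=cv2.resize(a[130:270,220:400],(540,420),interpolation=cv2.INTER_CUBIC); B=cv2.resize(b[140:200,240:345],(735,420),interpolation=cv2.INTER_CUBIC)
cv2.imwrite('pics/c1.png',np.hstack([A,B])[:,:,::-1][:, :800])
cv2.imwrite('pics/c1.png',np.vstack([A[:300,:540],cv2.resize(B,(540,300))])[:,:,::-1])
E
```

```text
wrist lever end [0.427 0.127 0.108]
wrist lever end [0.43  0.14  0.108]
wrist lever end [0.429 0.133 0.108]
```

View pics/c1.png

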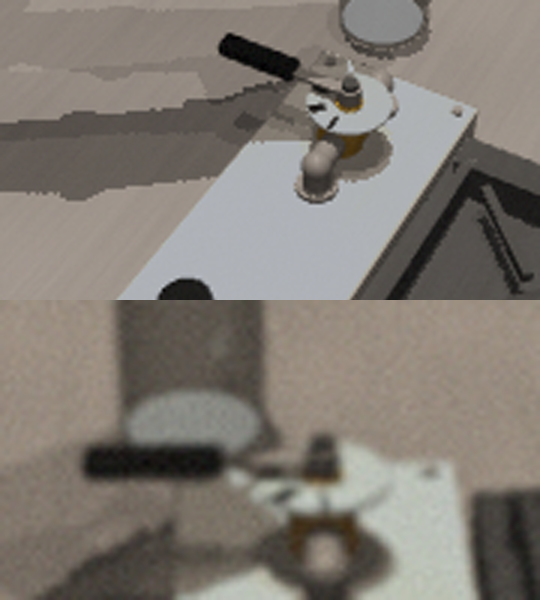

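The crop shows the nut at about (350,85), scene pixel (336.7,158.3). The lever end is at crop (222,46), and the half-open mark is clearly visible on the plate.

```bash
python3 - <<'E'
from h import *
p=camera_params('scene'); s=camera_params('side')
f=lambda x,y:(x/3+220,y/3+130)
g=lambda x,y:(x*105/540+240,(y-300)*60/300+140)
print('hub scene',plane(p,f(350,90),.108).round(3),'side',plane(s,g(322,460),.108).round(3))
print('disc ctr scene',plane(p,f(349,103),.09).round(3),'side',plane(s,g(322,482),.09).round(3))
h=plane(p,f(350,90),.108); 
for nm,q in [('end',plane(p,f(223,47),.106)),('end side',plane(s,g(86,461),.106)),('mid',plane(p,f(259,57),.106))]: print(nm,q.round(3),np.linalg.norm((q-h)[:2]),np.degrees(np.arctan2(-(q-h)[1],-(q-h)[0])))
E
```

```text
hub scene [0.554 0.127 0.108] side [0.552 0.117 0.108]
disc ctr scene [0.552 0.13  0.09 ] side [0.553 0.124 0.09 ]
end [0.433 0.122 0.106] 0.1210108130607589 2.3949005822588516
end side [0.43  0.125 0.106] 0.1240852383035577 1.0917955018063097
mid [0.467 0.127 0.106] 0.08734768636582686 0.46707464259142645
```

```bash
python3 -m jog '[0,0,0,0.8,0, 0,0,0,0.8,0, 0,0,0,0.8,0, 0,0,0,0.8,0, 0,0,0,0.1,0, 0,0,0,0,0]'
python3 -m jog '[0,-0.5,-0.2,0,0, 0,-0.5,-0.2,0,0, 0,-0.3,-0.2,0,0, 0,-0.3,-0.2,0,0, 0,-0.3,-0.2,0,0, 0,-0.3,-0.2,0,0, 0,0,0,0,0]'
```

```text
clock: 2.08
position: [0.4365, 0.1981, 0.1113]
ee_rot: [-1.183, -2.908, 0.006]
force: [0.9, 0.6, -0.7]
width: 0.006
clock: 2.67
position: [0.4703, 0.1043, 0.1219]
ee_rot: [1.189, 2.905, 0.007]
force: [-0.7, -0.7, -0.4]
width: 0.009
```

```bash
python3 -m jog '[0,0,0,0.25,0, 0,-0.2,-0.15,0.06,0, 0,-0.2,-0.15,0.06,0, 0,-0.12,-0.1,0.03,0, 0,0,0,0,0, 0,0,0,0,0]'
cat > look.py <<'E'
from h import *
import sys
a,p=snap('scene','t.png'); b,s=snap('side','t2.png')
A=cv2.resize(a[130:230,220:400],(540,300),interpolation=cv2.INTER_CUBIC); B=cv2.resize(b[140:200,240:345],(540,300),interpolation=cv2.INTER_CUBIC)
cv2.imwrite('pics/'+sys.argv[1],np.vstack([A,B])[:,:,::-1])
E
python3 look.py c2.png
```

```text
clock: 3.17
position: [0.4762, 0.0798, 0.1081]
ee_rot: [1.187, 2.901, 0.014]
force: [-0.6, 2.0, 1.2]
width: 0.001
```

View pics/c2.png

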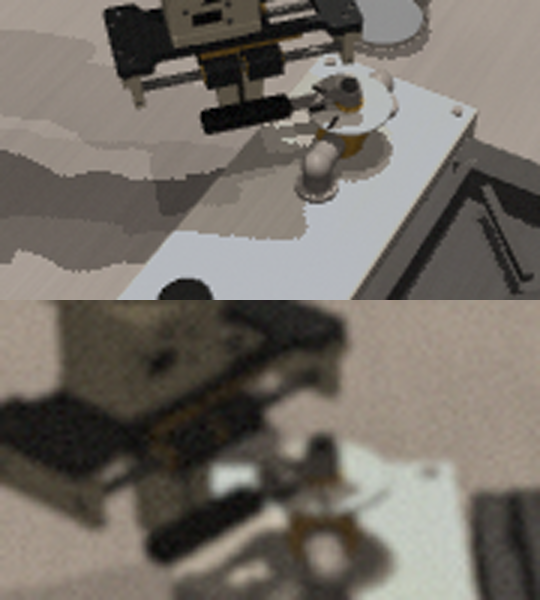

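The fingers are pushing the lever. Its outer end is at crop (205,122) in the scene view and about (152,550) in the side view.

```bash
cat > ang.py <<'E'
from h import *
def run(sc,sd):
    p=camera_params('scene'); s=camera_params('side'); h=np.array([.553,.125])
    for n,q in [('scene',plane(p,(sc[0]/3+220,sc[1]/3+130),.104)),('side',plane(s,(sd[0]*105/540+240,(sd[1]-300)*.2+140),.104))]:
        d=q[:2]-h; print(n,q.round(3),np.linalg.norm(d).round(3),np.degrees(np.arctan2(-d[1],-d[0])).round(1)-1)
E
python3 -c "
from ang import run; run((204,121),(150,550))"
```

```text
scene [0.466 0.042 0.104] 0.12 42.9
side [0.464 0.041 0.104] 0.123 42.5
```

```bash
python3 -m jog '[0,-0.1,0,0,0, 0,0,0,0,0]'; python3 -m jog '[0,0.4,0,0,0, 0,0.6,0,0,0, 0,0.2,0,-0.5,0, 0,0,0,-0.9,0, 0,0,0,-0.9,0, 0,0,0,0,0]'; python3 look.py c3.png
```

```text
clock: 3.43
position: [0.4785, 0.0775, 0.108]
ee_rot: [1.186, 2.903, 0.013]
force: [-0.5, -0.1, -0.4]
width: 0.003
clock: 3.93
position: [0.4418, 0.1116, 0.2017]
ee_rot: [1.187, 2.906, 0.009]
force: [0.3, 0.6, -0.2]
width: 0.005
```

View pics/c3.png

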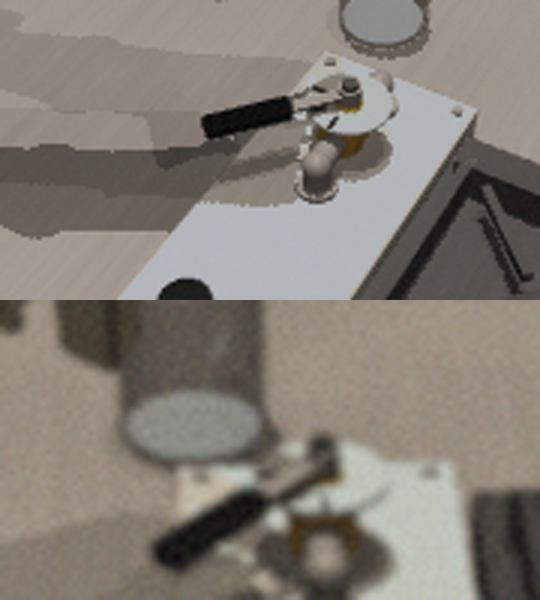

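The lever now stands free. Its end is at scene crop (204,127) and side crop (160,553).

```bash
python3 -c "
from ang import run; run((204,127),(158,555))
from h import *
p=camera_params('scene'); s=camera_params('side')
im=cv2.imread('pics/t.png'); j=cv2.imread('pics/t2.png')
for n,i,P,(x0,x1,y0,y1) in (('scene',im,p,(265,300,218,245)),('side',j,s,(295,322,212,245))):
    m=(i[y0:y1,x0:x1].max(2)<60).astype(np.uint8); k,l,st,ce=cv2.connectedComponentsWithStats(m)
    t=1+st[1:,4].argmax(); print(n,st[t],ce[t])
    # cap silhouette top rows: centre of the top face = top row + half ellipse
    x,y,w,h,a=st[t]; c=(x0+ce[t][0],y0+ce[t][1]); print(plane(P,c,.106).round(4), x0+x,y0+y)
o=observe(); print(o['position'],Rm(o['ee_rot']).round(3))
"
```

```text
scene [0.47  0.036 0.104] 0.122 46.0
side [0.468 0.036 0.104] 0.123 45.4
scene [  8   5  18  21 282] [16.53900709 14.17021277]
[ 0.5549 -0.1183  0.106 ] 273 223
side [  6   9  15  20 236] [12.80084746 17.95762712]
[ 0.5533 -0.1305  0.106 ] 301 221
[0.4401522  0.11058014 0.19762708] [[-0.714  0.7    0.   ]
 [ 0.7    0.714  0.002]
 [ 0.002  0.002 -1.   ]]
```

```bash
python3 -m jog '[0,-0.77,-0.27,0,0, 0,-0.77,-0.27,0,0, 0,-0.77,-0.27,0,0, 0,-0.77,-0.27,0,0, 0,-0.77,-0.27,0,0, 0,-0.77,-0.27,0,0, 0,-0.77,-0.27,0,0, 0,-0.73,-0.25,0,0, 0,0,0,0,0, 0,0,0,0,0]'
```

```text
clock: 4.87
position: [0.5556, -0.1335, 0.184]
ee_rot: [-1.177, -2.898, 0.008]
force: [-1.2, 0.3, -0.1]
width: 0.009
```

```bash
python3 -m jog '[0,0.2,0.2,0.3,0, 0,0,0,0.3,0, 0,0,0,0.25,0, 0,0,0,0,0, 0,0,0,0,0]'; python3 - <<'E'
from h import *
a,_=snap('scene','u.png'); b,_=snap('side','u2.png')
A=cv2.resize(a[180:270,210:372],(540,300),interpolation=cv2.INTER_CUBIC); B=cv2.resize(b[185:260,241:376],(540,300),interpolation=cv2.INTER_CUBIC)
cv2.imwrite('pics/c4.png',np.vstack([A,B])[:,:,::-1])
o=observe(); print(o['position'],o['force'])
E
```

```text
clock: 5.28
position: [0.5519, -0.1209, 0.1441]
ee_rot: [-1.175, -2.892, 0.012]
force: [0.3, -0.6, -0.2]
width: 0.006
[ 0.55222986 -0.12095659  0.14465141] [ 0.81145366  0.50288159 -0.44869864]
```

View pics/c4.png

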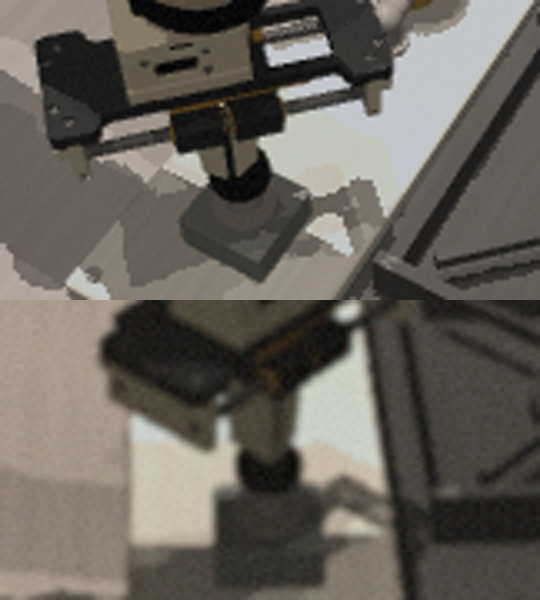

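The closed fingers are about 7 mm above the cap and centred to within a few millimetres. I'll descend in small steps and read the force.

```bash
python3 -m jog '[0,-0.05,0.05,0.15,0, 0,0,0,0.1,0, 0,0,0,0,0, 0,0,0,0,0]'; python3 -m jog '[0,0,0,0.1,0, 0,0,0,0,0, 0,0,0,0,0]';
```

```text
clock: 5.72
position: [0.5562, -0.1209, 0.1358]
ee_rot: [-1.176, -2.896, 0.01]
force: [-1.8, -0.1, 3.4]
width: 0.005
clock: 5.97
position: [0.5565, -0.1209, 0.1327]
ee_rot: [-1.177, -2.896, 0.01]
force: [-2.6, 0.2, 5.4]
width: 0.004
```

```bash
python3 -m jog '[0,0,0,0.09,0, 0,0,0,0,0, 0,0,0,0,0]'; python3 -m jog '[0,0,0,0.06,0, 0,0,0,0,0, 0,0,0,0,0]'
```

```text
clock: 6.22
position: [0.5566, -0.121, 0.1303]
ee_rot: [-1.178, -2.897, 0.009]
force: [-2.2, 1.1, 4.9]
width: 0.002
clock: 6.47
position: [0.5566, -0.1209, 0.1292]
ee_rot: [-1.178, -2.898, 0.009]
force: [-2.0, 1.1, 6.6]
width: 0.008
```

```bash
python3 -m jog '[0,0,0,0.09,0, 0,0,0,0,0, 0,0,0,0,0, 0,0,0,0,0, 0,0,0,0,0]'; python3 -c "
from h import *
for i in range(4):
    get_image('side'); o=observe(); print(o['clock'],o['position'].round(4),o['force'].round(1))"
```

```text
clock: 6.88
position: [0.5567, -0.121, 0.1284]
ee_rot: [-1.179, -2.899, 0.008]
force: [-2.7, 0.1, 6.6]
width: 0.002
6.9333 [ 0.5567 -0.121   0.1285] [-2.8  0.7  6.9]
6.9833 [ 0.5567 -0.121   0.1284] [-3.4  0.7  7.8]
7.0333 [ 0.5567 -0.121   0.1284] [-2.3  1.   6.9]
7.0833 [ 0.5567 -0.121   0.1284] [-2.8  0.9  6.5]
```

```bash
python3 -m jog '[0,0,0,0.06,0, 0,0,0,0.06,0, 0,0,0,0,0, 0,0,0,0,0, 0,0,0,0,0, 0,0,0,0,0]'; python3 - <<'E'
from h import *
F=[]
for i in range(8):
    b=get_image('side'); o=observe(); F.append(np.r_[o['position'][2],o['force']])
print(o['clock'],np.mean(F,0).round(4),np.std(F,0).round(4))
a,_=snap('scene','v.png')
A=cv2.resize(a[130:270,210:390],(720,560),interpolation=cv2.INTER_CUBIC); cv2.imwrite('pics/c5.png',A[:,:,::-1])
E
```

```text
clock: 7.58
position: [0.5566, -0.121, 0.1271]
ee_rot: [-1.18, -2.9, 0.007]
force: [-2.9, 0.9, 7.3]
width: 0.007
7.9833 [ 0.1271 -2.8011  0.6664  8.0397] [0.     0.5243 0.6743 0.4576]
```

View pics/c5.png

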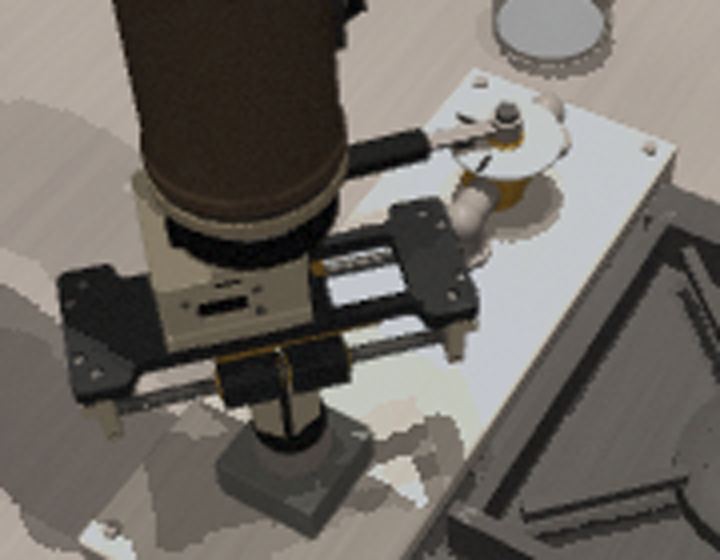

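The button is about 9.9 mm down by height and pushes back with 8.0 N, steady. The lever still lies over the thick mark.

```bash
python3 -c "
from cell import *
print(sign_off())"
```

```text
the job is handed in; nothing more can be done
None
```

The valve is at half open and let go, and the closed fingers are holding the button about half way down. I handed the job in at about 8 s on the robot's clock; `sign_off()` reports no verdict.

- **Valve:** I pushed the lever round with the closed fingers, then backed off clear of it. Measured in two camera views, it stood at about 46.0° and 45.4°. The last picture showed it unmoved.
- **Button:** I pressed it down in small steps. The last readings were a steady height about 9.9 mm down and 8.0 N of upward force, which match the spring's half-way point. There was also a steady sideways force of about 3 N on the tool. On the way down, force and height differed by up to about 3 mm of travel. That is the noise in the force reading, and neither ever came near the stop.
- **Tub, jug and shaker:** The arm never went near them. I did not measure their positions again at the end.

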